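# Reassemble the rinsed rooftop water filter

## Task

Put the rinsed water filter back together on its black foot: first turn the square-flanged core so that its slot drops fully down over the foot's flat steel tongue, then slip the tall white cartridge ring down over the core, then the low steel collar on top of the cartridge, and last set the knobbed cap over the end of the core, knob up. Every part must sit flat and fully home on the one below it; leave the canister, jar, brush and scoop where they are.

Things in the scene. Friction and masses are not known exactly. Their poses are not given: they have to be found in the camera images.
- foot: The filter's foot, fixed to the ledge: a black round puck, 94 mm across, 15 mm high, with an upright flat steel tongue in the middle, 10 mm thick (along x), 24 mm wide (along y), its rounded top 56 mm above the ledge. Origin: centre of the underside, on the ledge; z up. Its place and yaw differ at every start.
- core_center (a point): The core, loose, upright, grey plastic, 66 mm high: a square flange 56 x 56 x 6 mm, on it a rectangular tube 28 mm (x) by 40 mm (y). A slot 15 (x) by 29 mm (y) runs right through, top to bottom; it fits the foot's tongue (2.5 mm play) when the x axes of both are parallel, either way round, to 0.15 rad. Home: flange on the puck. This point: on the axis, half-way up, 33 mm above the underside.
- cartridge_center (a point): The cartridge, loose, standing flat: a white ring 66 mm outside, 56 mm inside, 34 mm high, either end down. It slips over the core's tube (49 mm over its corners) and rests on the core's flange. This point: centre, half-way up, 17 mm above the underside.
- collar_center (a point): The collar, loose, lying flat: a low bare steel ring 62 mm outside, 54 mm inside, 18 mm high, either end down. It slips over the core's tube and rests on the cartridge. This point: centre, half-way up, 9 mm above the underside.
- cap_grip (a point): The cap, loose, knob up: a grey plastic disc 64 mm across, 17 mm high, hollow beneath (54 mm bore, 12 mm deep), with a round knob 26 mm across and 32 mm high on top (49 mm in all). It rests on the collar with the top 8 mm of the core inside it. This point: on the axis in the knob, 38 mm above the underside, the height to grip.
- canister: Bystander: upright stainless canister with screw-top lid, 104 mm across, 167 mm high; leave alone. Origin: centre of the underside.
- jar: Bystander: glass jar with a steel lid, 76 mm across, 110 mm high; leave alone. Origin: centre of the underside.
- brush: Bystander: green scrub brush lying on the ledge, 60 x 150 mm (x, y), 56 mm high; leave alone. Origin: centre of the underside.
- scoop: Bystander: red plastic scoop, a 70 x 90 mm open box 45 mm high with a handle reaching 135 mm along +y; leave alone. Origin: centre of the box's underside.
There are look-alikes about, which are no part of the job. Leave any purple look-alike of the part that bears cartridge_center alone. Leave any pink look-alike of the part that bears cap_grip alone.

How it is judged (in metres and radians):
On the way, in this order (a step that is already met when the one before it is completed fails the run):
1. the core is fully home over the tongue (z of core_center in the frame of foot between 0.044 and 0.052 m and horizontal distance between core_center and foot below 0.006 m and angle between core_center's own z axis and vertical below 0.1 rad and angle between the x axis of core_center and the x axis of foot, either way round below 0.3 rad), for 0.2 s.
2. then the cartridge rests on the core's flange (all of step 1 and z of cartridge_center in the frame of foot between 0.034 and 0.042 m and horizontal distance between cartridge_center and foot below 0.014 m and angle between cartridge_center's own z axis and vertical below 0.1 rad), for 0.2 s.
3. then the collar rests on the cartridge (z of cartridge_center in the frame of foot between 0.034 and 0.042 m and horizontal distance between each of cartridge_center, collar_center and foot below 0.014 m and angle between each of cartridge_center, collar_center's own z axis and vertical below 0.1 rad and z of collar_center in the frame of foot between 0.06 and 0.068 m), for 0.2 s.
At the end, for the whole second after the job is handed in: On the foot, bottom to top: core, cartridge, collar, cap, each within 4 mm of its seated height and upright within 0.1 rad; the core within 6 mm of the foot's axis with its x axis within 0.3 rad of the foot's (either way round), the others within 14 mm of it; all at rest (all of step 1 and all of step 3 and z of cap_grip in the frame of foot between 0.107 and 0.115 m and horizontal distance between cap_grip and foot below 0.014 m and angle between cap_grip's own z axis and vertical below 0.1 rad and linear speed of each of core, cartridge, collar, cap below 0.02 m/s); the robot touches nothing.
It fails at once if the canister is moved more than 20 mm (distance of canister from where it was at the start of the episode above 0.02 m).
It fails at once if the jar is moved more than 20 mm (distance of jar from where it was at the start of the episode above 0.02 m).
It fails at once if the brush is moved more than 20 mm (distance of brush from where it was at the start of the episode above 0.02 m).
It fails at once if the scoop is moved more than 20 mm (distance of scoop from where it was at the start of the episode above 0.02 m).
It also fails if it takes over 102 s, if anything falls off the work surface, if the arm or the gripper's body presses on something with over 40 N, if the wrist force passes 120 N, or if a joint passes its speed limit or range.

## Robot

A 6-joint arm with a two-finger parallel gripper is mounted at the origin on the work surface. World frame = base frame: x ahead of the robot, y to its left, z up, the work surface at z = 0. Lengths are in mm, angles in rad, forces in N, time in s.
With the tool pointing down it reaches from about 275 to 1000 mm from the base axis. Payload 8.4 kg.
Tool frame: the origin (TCP) lies between the finger pads; the fingertips stand 8 mm ahead of it and the grasp point (between the pads) lies 11 mm behind it (tcp_to_tips is the distance from the TCP to the fingertips, in mm); z points along the fingers, y is the line along which they close (so a half turn about z gives the same grasp; the last joint's range is limited). The gripper opens to 85 mm and grips with 20 to 120 N. Pads are 22 mm wide; open, the fingers measure 114 mm over their backs; the gripper's body (76 mm by 85 mm) begins 54 mm behind the grasp point. The pads swing forward as they close: fully open they stand 13 mm farther back than shut.
Start: joints at [-1.258, 0.353, 1.633, -0, 1.155, -0.002], TCP at [193.515, -594.289, 239.281] pointing down, gripper open.
Joint ranges: [-2.63, 2.63], [-0.92, 2.1], [0.06, 2.66], [-1.3, 4.44], [0, 2.69], [-3.02, 3.02]. Speed limits (rad/s): [2.22, 2.22, 2.79, 3.14, 3.14, 3.14].

## Interface

Orientations are given as [roll, pitch, yaw] about the fixed x, y, z axes, in that order (R = Rz(yaw) Ry(pitch) Rx(roll)).
In Python, from rig import * gives the robot as it stands.
- The arm moves only by the tool step_arm, never from a script. Its argument "motion" is a list of rows, each an object with "claw": the finger opening in mm, from 0 to 85.4; "delta_pos": the shift along the tool's x, y, z in mm, a list of three; "turn": the turn about the tool's z in rad. In form: [{"claw": claw, "delta_pos": [dx, dy, dz], "turn": turn}, ...]. A call has 1 to 8 rows; each row shifts and turns the commanded pose from where the row before left it, along the tool's axes as they then stand; what a row does not reach is not made up. A row lasts 1/12 s, in which the tool goes at most 41.7 mm and 7.16 degrees, less where a joint would pass 70% of its speed; a pose out of reach is approached as far as the arm can. A call is refused whole if a number of a shift passes 41.7 or a number of a turn 0.125, either way. A call with a gripper value outside its range is refused whole. The fingers move at their own pace and stop on an object; "force" is the grip in N (left out, the last holds). Time passes only in rows, so rows that do not move let the fingers close. It gives the time, the measured TCP pose, the force, the opening and the grip force at its end, in the units of the state.
- sense(): the state, without advancing time (a new reading comes with each control period).
- grab_frame(name): name is "side" or "top" or "wrist"; returns a dict with "img" (400x640x3 uint8, red, green, blue), "vertical_fov" (degrees; the focal length in pixels is half the picture's height over the tangent of half this angle, whatever the lens; pixels are square), "cx", "cy" (the principal point, pixels), "R" (3x3) and "t" (3): a world point X has camera coordinates R X + t. Camera axes: x right, y down, z forward; pixel columns grow to the right and rows downward; lengths in mm; the calibration is good to about 2 mm. A picture is of the moment at which its call begins. There is no depth.
- sign_off(): hands the job in; it is judged then, once.
The state is a dict: "clock": time; "qpos": joint angles; "qvel": joint speeds; "joint_efforts": joint torques, N m; "eef_pos": TCP position; "tcp_rot": TCP orientation; "contact_force": force on the tool from outside, world axes, zero at the start; "wrist_torque": the same for the moment, N m; "opening": opening from 0.0 (shut) to 1.0 (fully open); "grasp_force": force on a finger pad.
Only numpy, scipy, OpenCV 4.12 (cv2) and the standard library are available. Lean on these libraries where they do the work, as an engineer would, in place of code of your own. Each camera call takes 0.05 s, during which the arm holds its last target. There are 200 camera calls.

## Working session

There is one attempt and no reset: what is moved stays moved. The work goes in short steps, Python scripts to look and compute and a tool call to move; the robot and the scene stay as the last step left them, time stands still between calls to the robot, and variables do not carry over. Pictures are saved under pics/ and viewed, at most 14 in all, crops included, and the job is handed in when it is done.

Besides the shell and the picture viewer there is one more tool, called after "Emit:" as name([rows], argument=value, ...), one row to a line, values as JSON. step_arm: Moves the arm, as the interface text tells. Its arguments: {"type":"object","properties":{"motion":{"type":"array","items":{"type":"object","properties":{"claw":{"type":"number"},"delta_pos":{"type":"array","items":{"type":"number"}},"turn":{"type":"number"}}}},"force":{"type":"number"}},"required":["motion"]}

```bash
ls; mkdir -p pics
cat > h.py <<'E'
from rig import *
import numpy as np, cv2
def grab(n,f):
    d=grab_frame(n); cv2.imwrite('pics/'+f,d['img'][:,:,::-1]); np.savez('pics/'+f[:-4]+'.npz',**{k:np.array(v) for k,v in d.items()}); return d
def load(f): return dict(np.load('pics/'+f+'.npz'))
def foc(d): return d['img'].shape[0]/2/np.tan(np.radians(float(d['vertical_fov']))/2)
def ray(d,u,v,z):
    f=foc(d); R=np.array(d['R']);t=np.array(d['t'])
    c=-R.T@t; r=R.T@np.array([(u-d['cx'])/f,(v-d['cy'])/f,1]); return c+r*(z-c[2])/r[2]
def proj(d,X):
    f=foc(d); p=np.array(d['R'])@np.array(X,float)+np.array(d['t']); return np.array([d['cx']+f*p[0]/p[2],d['cy']+f*p[1]/p[2]])
E
python3 - <<'E'
from h import *
print(sense())
for n in('top','side','wrist'):
    d=grab(n,n+'0.png'); print(n,foc(d),d['cx'],d['cy'],-np.array(d['R']).T@d['t'],np.round(d['R'],2).tolist())
E
```

```text
pics
{'clock': 0.0, 'qpos': array([-1.25840493e+00,  3.53682601e-01,  1.63413707e+00,  2.54116717e-05,
        1.15520207e+00, -2.37772378e-03]), 'qvel': array([-8.49237220e-04, -4.67041308e-04, -6.92413139e-05,  3.76479655e-04,
        2.14625722e-04,  1.09788507e-04]), 'joint_efforts': array([ 1.60836793e-03, -6.05236030e+01, -3.42068338e+01,  1.32351656e-04,
        9.37714329e-03, -1.44750021e-05]), 'eef_pos': array([ 193.37447165, -593.83904004,  238.53890208]), 'tcp_rot': array([-3.14016363e+00, -2.66317574e-05,  3.14758828e-01]), 'contact_force': array([-0.49680156,  0.34759156,  1.05130456]), 'wrist_torque': array([-0.01440319, -0.01382281,  0.01957777]), 'grasp_force': 0.0, 'opening': 1.0005897413045028}
top 485.93778173841446 320.6591111389324 200.15491714662141 [ 319.71310137   38.90801738 1362.64775722] [[0.07, -1.0, 0.0], [-0.97, -0.07, -0.21], [0.21, 0.01, -0.98]]
side 369.0529827248536 316.35235126344367 204.0796534433587 [242.25378751 671.43941648 697.7561229 ] [[-0.88, -0.47, 0.01], [-0.32, 0.6, -0.73], [0.34, -0.65, -0.68]]
wrist 280.2728184805287 323.86355020627684 197.9649895182497 [ 268.64538339 -569.65980504  372.95930227] [[0.31, -0.95, -0.0], [-0.9, -0.29, 0.31], [-0.29, -0.09, -0.95]]
```

View pics/top0.png

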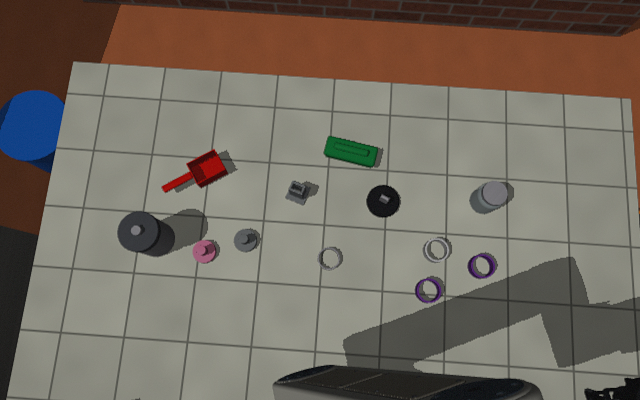

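View pics/side0.png

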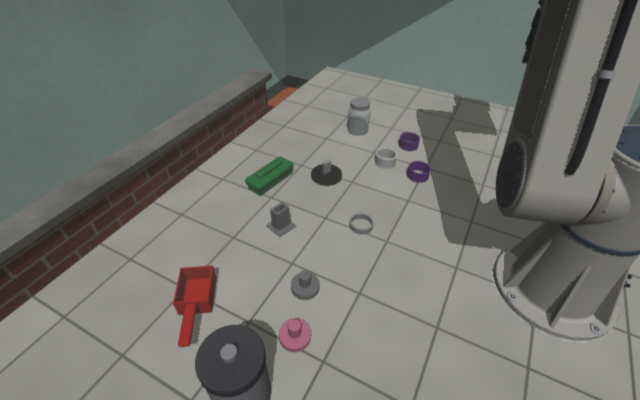

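The top view shows these parts:
- Core: (299,192)
- Foot: (384,201)
- Steel collar: (330,258)
- White cartridge: (437,249). The rings at (482,266) and (429,290) are purple look-alikes.
- Grey cap: (246,240). The one at (204,251) is the pink look-alike.

I'll confirm this in one enlarged crop.

Run:
```python
from h import *
d=load('top0'); im=d['img'][145:305,190:510,::-1]
cv2.imwrite('pics/crop1.png',cv2.resize(im,None,fx=2.5,fy=2.5,interpolation=cv2.INTER_CUBIC))
s=load('side0')
for n,u,v,z,us,vs,zs in [('core',295,198,6,281,225,6),('foot',384,201,15,327,175,15),('collar',330.5,258,9,361,224,9),('cart',437,249,17,386,158,17),('cap',247,240,17,305,287,17),('jar',494,190,110,360,103,110),('brush',352,151,56,0,0,0),('scoop',207,168,45,0,0,0),('can',138,230,167,0,0,0)]:
    print(n,ray(d,u,v,z).round(),ray(s,us,vs,zs).round() if us else '')
```

```text
core [618. 133.   6.] [635. 126.   6.]
foot [ 626. -120.   15.] [ 620. -107.   15.]
collar [454.  20.   9.] [453.  26.   9.]
cart [ 500. -273.   17.] [ 495. -270.   17.]
cap [487. 255.  17.] [482. 269.  17.]
jar [ 655. -399.  110.] [ 646. -395.  110.]
brush [754. -19.  56.] 
scoop [678. 385.  45.] 
can [473. 504. 167.]
```

View pics/crop1.png

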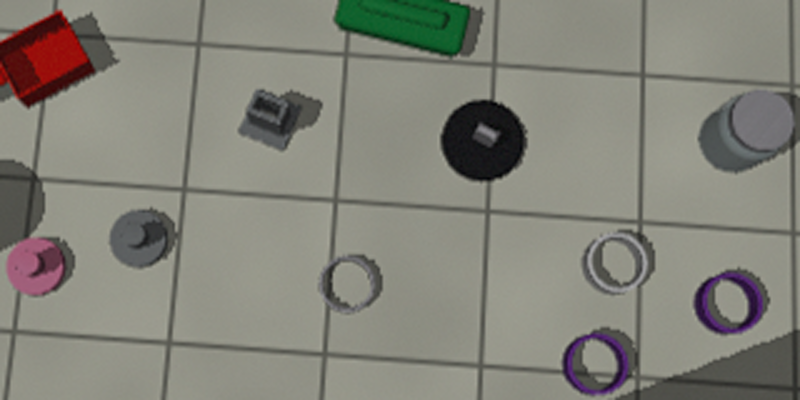

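The crop confirms it: white ring, grey cap, steel ring, grey core and black foot with tongue. Next I'll go above the foot and turn the tool about 43° towards the tongue's direction.

Emit:
step_arm([
  {"claw": 85,"delta_pos": [20,-11.5,0],"turn": 0},
  {"claw": 85,"delta_pos": [34,-19.7,0],"turn": 0},
  {"claw": 85,"delta_pos": [34,-19.7,0],"turn": 0},
  {"claw": 85,"delta_pos": [34,-19.7,0],"turn": 0},
  {"claw": 85,"delta_pos": [34,-19.7,0],"turn": 0},
  {"claw": 85,"delta_pos": [34,-19.7,0],"turn": 0},
  {"claw": 85,"delta_pos": [34,-19.7,0],"turn": 0},
  {"claw": 85,"delta_pos": [34,-19.7,0],"turn": 0},
], force=30)

```text
clock: 0.82
eef_pos: [393.4, -370.7, 239.2]
tcp_rot: [-3.142, 0.0, 0.315]
contact_force: [0.8, -0.1, 0.1]
opening: 0.99
grasp_force: 0.0
```

Emit:
step_arm([
  {"claw": 85,"delta_pos": [34,-19.7,0],"turn": 0},
  {"claw": 85,"delta_pos": [34,-19.7,0],"turn": 0},
  {"claw": 85,"delta_pos": [34,-19.7,0],"turn": 0},
  {"claw": 85,"delta_pos": [34,-19.7,0],"turn": 0},
  {"claw": 85,"delta_pos": [34,-19.7,0],"turn": 0},
  {"claw": 85,"delta_pos": [34,-19.7,0],"turn": 0},
  {"claw": 85,"delta_pos": [34,-19.7,0],"turn": 0},
  {"claw": 85,"delta_pos": [34,-19.7,0],"turn": 0},
])

```text
clock: 1.48
eef_pos: [603.3, -136.5, 239.1]
tcp_rot: [-3.141, 0.0, 0.315]
contact_force: [0.4, -1.1, -0.5]
opening: 0.991
grasp_force: 0.0
```

Emit:
step_arm([
  {"claw": 85,"delta_pos": [0,0,0],"turn": -0.12},
  {"claw": 85,"delta_pos": [0,0,0],"turn": -0.12},
  {"claw": 85,"delta_pos": [0,0,0],"turn": -0.12},
  {"claw": 85,"delta_pos": [0,0,0],"turn": -0.12},
  {"claw": 85,"delta_pos": [0,0,0],"turn": -0.12},
  {"claw": 85,"delta_pos": [0,0,0],"turn": -0.12},
  {"claw": 85,"delta_pos": [0,0,0],"turn": 0},
  {"claw": 85,"delta_pos": [0,0,0],"turn": 0},
])

```text
clock: 2.15
eef_pos: [602.3, -138.2, 239.1]
tcp_rot: [-3.141, 0.0, 1.031]
contact_force: [1.0, -0.2, 0.4]
opening: 0.999
grasp_force: 0.0
```

Run:
```python
from h import *
s=sense();print(s['clock'],s['eef_pos'],s['tcp_rot'],s['qpos'])
d=grab('wrist','w1.png')
for X in[(622,-115,15),(625,130,6)]:print(proj(d,X))
```

```text
2.15 [ 602.26469799 -138.2332434   239.06386062] [-3.14116999e+00  1.57927565e-04  1.03106118e+00] [-2.28031016e-01  3.42523852e-01  1.64912312e+00 -2.26682808e-05
  1.15039642e+00  3.11713415e-01]
[328.01197549 147.61529606]
[213.08984203 -52.83054416]
```

View pics/w1.png

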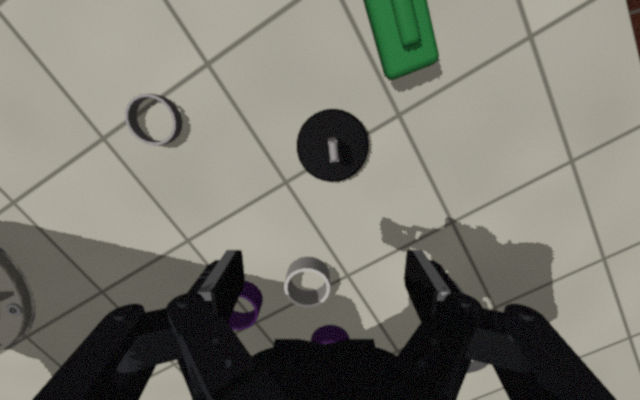

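The close view has the foot at (333,146) with its tongue at (333,150), long axis nearly vertical in the picture. The collar is at (155,118) and the cartridge at (307,281).

Run:
```python
from h import *
d=load('w1'); g=cv2.cvtColor(d['img'],cv2.COLOR_RGB2GRAY)
m=(g<60).astype(np.uint8); roi=np.zeros_like(m); roi[100:192,285:382]=1; m*=roi
n,l,st,_=cv2.connectedComponentsWithStats(m); i=1+np.argmax(st[1:,4])
cnt=max(cv2.findContours((l==i).astype(np.uint8),0,1)[0],key=len)
P=np.array([ray(d,*p[0],15)[:2] for p in cv2.convexHull(cnt)])
(c,r)=cv2.minEnclosingCircle(P.astype(np.float32)); print('foot',c,r, cv2.fitEllipse(P.astype(np.float32)))
print(g[132:168,322:346:2])
```

```text
foot (628.3053588867188, -116.73211669921875) 45.816646575927734 ((627.8402099609375, -116.70938110351562), (89.5673599243164, 90.82796478271484), 42.227169036865234)
[[ 29  23  25  29  24  19  26  18  26  23  26  26]
 [ 29  25  29  24  18  19  25  21  23  22  31  26]
 [ 27  20  20  21  17  28  29  20  29  25  29  22]
 [ 29  29  24  33  25  25  23  23  20  25  23  24]
 [ 29  22  22  24  34  37  35  30  23  20  31  27]
 [ 27  23  32  37  42  52  47  29  29  23  24  25]
 [ 24  24  30  54  59  65  65  42  22  21  27  25]
 [ 23  27  27  60  71  72  75  61  15  11  26  27]
 [ 22  22  29  70  87  80  90  84  23  19  21  21]
 [ 26  24  29  96 104 102 100  94  32  11  25  20]
 [ 27  17  23 111 124 122 105  89  23   5  21  24]
 [ 23  30  28 105 134 138 116  78  22  23   7   9]
 [ 24  28  26  93 141 147 120  81  21  20  14  18]
 [ 22  27  24  87 139 148 125  82  25  17   6  12]
 [ 25  27  25  79 141 148 128  81  27  13  10   7]
 [ 24  30  16  68 138 148 125  87  25   0   8  16]
 [ 24  22  23  69 135 145 129  88  28  12   2  10]
 [ 26  22  28  62 134 149 132  90  32  10  15  10]
 [ 16  32  28  
[... 203 characters left out ...]
 45 123 147 137 103  42  24  19  16]
 [ 25  22  23  45 118 147 139 107  47  20  16  15]
 [ 23  25  24  38 114 146 138 107  56  18  17  21]
 [ 19  25  18  36 113 146 141 111  55  17  18   3]
 [ 31  27  25  29 108 140 140 110  62  21  17  11]
 [ 30  25  26  39 103 135 129 103  73  24  21   9]
 [ 24  23  25  30 104 119 113  97  83  19  22   0]
 [ 20  24  18  30  97  93  84  78  74  22  18  18]
 [ 23  29  27  24  72  63  53  48  38  15  11  24]
 [ 30  26  25  21  34  29  30  21  21  16   3  19]
 [ 27  26  24  22  25  29  29  28  24  23  17  11]
 [ 25  21  31  21  19  24  22  26  27  29  21  10]
 [ 27  30  28  26  17  21  22  23  24  22  23  25]
 [ 33  21  23  32  22  25  26  19  23  27  22  25]]
```

```bash
cat >> h.py <<'E'
from scipy.optimize import minimize
def box(x,y,a,lx,ly,z0,z1):
    c,s=np.cos(a),np.sin(a)
    return np.array([[x+c*i*lx/2-s*j*ly/2,y+s*i*lx/2+c*j*ly/2,z] for i in(-1,1) for j in(-1,1) for z in(z0,z1)])
def sil(d,boxes,S=4,sub=(0,0,640,400)):
    x0,y0,x1,y1=sub; im=np.zeros(((y1-y0)*S,(x1-x0)*S),np.uint8)
    for b in boxes:
        p=np.array([proj(d,X) for X in b]); p=(p-[x0,y0]+.5)*S
        cv2.fillConvexPoly(im,cv2.convexHull(p.astype(np.float32)).astype(np.int32),255)
    return cv2.resize(im,(x1-x0,y1-y0),interpolation=cv2.INTER_AREA)/255.
def fit(d,mask,mk,p0,sub,scale=(5,5,.3)):
    x0,y0,x1,y1=sub; M=mask[y0:y1,x0:x1].astype(float)
    f=lambda q:((sil(d,mk(*(np.array(q)*scale+p0)),sub=sub)-M)**2).sum()
    best=min((minimize(f,[0,0,a],method='Nelder-Mead',options=dict(initial_simplex=[[0,0,a],[1,0,a],[0,1,a],[0,0,a+.5]])) for a in(-1,0,1)),key=lambda r:r.fun)
    return best.x*scale+p0,best.fun,M.sum()
E
python3 - <<'E'
from h import *
d=load('w1'); g=cv2.cvtColor(d['img'],cv2.COLOR_RGB2GRAY).astype(float)
m=np.clip((g-25)/55,0,1); sub=(315,125,355,175)
for zt in(50,54,56):
    print(zt,fit(d,m,lambda x,y,a:[box(x,y,a,10,24,15,zt)],np.array([628,-117,-.5]),sub))
E
```

```text
50 (array([ 6.26400123e+02, -1.17317721e+02, -4.56702207e-01]), np.float64(11.460675963790152), np.float64(272.32727272727266))
54 (array([ 6.26701957e+02, -1.16857146e+02, -4.14543007e-01]), np.float64(10.512158260808778), np.float64(272.32727272727266))
56 (array([ 6.26881031e+02, -1.16486261e+02, -4.57415410e-01]), np.float64(9.977205969731921), np.float64(272.32727272727266))
```

Emit:
step_arm([
  {"claw": 85,"delta_pos": [30,-18,8],"turn": 0},
  {"claw": 85,"delta_pos": [30,-18,8],"turn": 0},
  {"claw": 85,"delta_pos": [30,-18,8],"turn": 0},
  {"claw": 85,"delta_pos": [30,-18,8],"turn": 0},
  {"claw": 85,"delta_pos": [30,-18,8],"turn": 0},
  {"claw": 85,"delta_pos": [30,-18,8],"turn": 0},
  {"claw": 85,"delta_pos": [27,-18,8],"turn": 0},
  {"claw": 85,"delta_pos": [0,0,0],"turn": 0},
])

```text
clock: 2.87
eef_pos: [598.6, 108.9, 181.7]
tcp_rot: [-3.139, -0.0, 1.034]
contact_force: [-0.3, 0.7, -0.8]
opening: 0.996
grasp_force: 0.0
```

Emit:
step_arm([
  {"claw": 85,"delta_pos": [0,0,0],"turn": 0},
  {"claw": 85,"delta_pos": [0,0,0],"turn": 0},
])

```text
clock: 3.03
eef_pos: [599.8, 103.9, 183.3]
tcp_rot: [3.142, 0.0, 1.034]
contact_force: [0.1, 0.5, -0.9]
opening: 0.996
grasp_force: 0.0
```

Run:
```python
from h import *
s=sense();print(s['clock'],s['eef_pos'],s['tcp_rot'])
d=grab('wrist','w2.png')
```

```text
3.0333 [599.80318391 103.86306963 183.29205847] [3.14152048e+00 3.66575079e-04 1.03356338e+00]
```

View pics/w2.png

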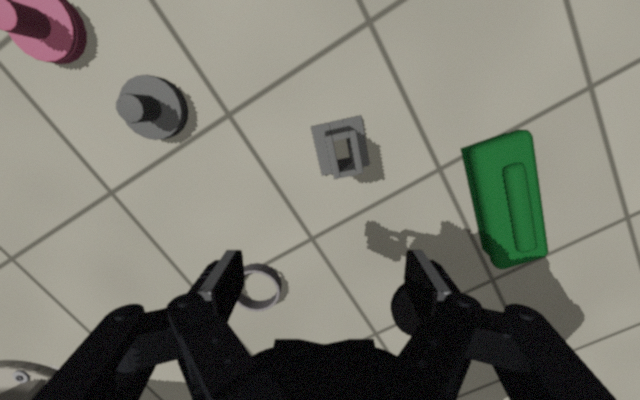

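The core shows at (341,147): flange corners at (312,127) and (365,117), tube top at about (345,155). The cap is at (150,105).

Run:
```python
from h import *
im=load('w2')['img'].astype(int)
for n,u,v in[('floor',290,150),('flange',325,140),('shadow',375,168),('rim',358,145),('slot',344,157),('side',340,135),('flange2',363,122)]: print(n,im[v,u], im[v-2:v+3,u-2:u+3].reshape(-1,3).mean(0).round())
```

```text
floor [170 168 154] [169. 166. 153.]
flange [111 110 109] [110. 110. 108.]
shadow [96 95 84] [97. 95. 86.]
rim [80 81 79] [83. 83. 82.]
slot [89 87 81] [78. 76. 70.]
side [109 109 109] [106. 106. 104.]
flange2 [110 108 100] [123. 121. 113.]
```

Run:
```python
from h import *
d=load('w2'); im=cv2.GaussianBlur(d['img'],(3,3),0).astype(float)
sub=(295,100,400,200)
m=(im[:,:,2]/im[:,:,0]>.945).astype(np.uint8); r=np.zeros_like(m); r[100:200,295:400]=1; m*=r
n,l,st,_=cv2.connectedComponentsWithStats(m); m=(l==1+np.argmax(st[1:,4])).astype(np.uint8)
m=cv2.morphologyEx(m,cv2.MORPH_CLOSE,np.ones((5,5)))
c=cv2.findContours(m,0,1)[0]; cv2.drawContours(m,c,-1,1,-1)
mk=lambda x,y,a:[box(x,y,a,56,56,0,6),box(x,y,a,28,40,6,66)]
p0=np.append(ray(d,340,147,6)[:2],-.5); print(p0)
q,f,A=fit(d,m,mk,p0,sub); print('core',q,f,A)
q2,f2,A=fit(d,m,mk,np.array([q[0],q[1],q[2]+1.57]),sub); print(q2,f2)
v=d['img'].copy()
for b in mk(*q):
    cv2.polylines(v,[cv2.convexHull(np.array([proj(d,X) for X in b]).astype(np.float32)).astype(int)],True,(255,0,0),1)
v=np.hstack([v[100:200,295:400],np.dstack([m*255]*3)[100:200,295:400]])
cv2.imwrite('pics/fit2.png',cv2.resize(v[:,:,::-1],None,fx=3.5,fy=3.5,interpolation=0))
```

```text
[ 6.33975019e+02  1.26636724e+02 -5.00000000e-01]
core [ 6.34940058e+02  1.26975882e+02 -3.06141575e-01] 141.31830834294504 2648.0
[634.56021941 126.01313469   1.23416387] 223.7026989619377
```

View pics/fit2.png

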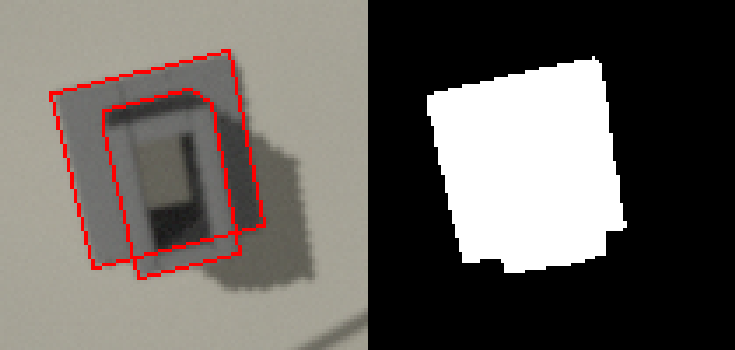

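The outline follows the core to about a pixel, so the core is at (634.7,126.7), yaw -0.306. I'll grip it across its x faces with tool yaw 1.265.

Emit:
step_arm([
  {"claw": 85,"delta_pos": [18.7,9.2,10],"turn": 0},
  {"claw": 85,"delta_pos": [18.7,9.1,10],"turn": 0},
  {"claw": 85,"delta_pos": [0,0,20],"turn": -0.115},
  {"claw": 85,"delta_pos": [0,0,20],"turn": -0.115},
  {"claw": 85,"delta_pos": [0,0,22],"turn": 0},
  {"claw": 85,"delta_pos": [0,0,22],"turn": 0},
  {"claw": 85,"delta_pos": [0,0,22],"turn": 0},
  {"claw": 85,"delta_pos": [0,0,22],"turn": 0},
])

```text
clock: 3.75
eef_pos: [635.2, 125.2, 34.8]
tcp_rot: [3.141, -0.0, 1.262]
contact_force: [0.9, 0.3, -1.1]
opening: 0.997
grasp_force: 0.0
```

Emit:
step_arm([
  {"claw": 60,"delta_pos": [0,0,0],"turn": 0},
  {"claw": 45,"delta_pos": [0,0,0],"turn": 0},
  {"claw": 38,"delta_pos": [0,0,0],"turn": 0},
  {"claw": 32,"delta_pos": [0,0,0],"turn": 0},
  {"claw": 26,"delta_pos": [0,0,0],"turn": 0},
  {"claw": 15,"delta_pos": [0,0,0],"turn": 0},
  {"claw": 5,"delta_pos": [0,0,0],"turn": 0},
  {"claw": 0,"delta_pos": [0,0,0],"turn": 0},
])

```text
clock: 4.42
eef_pos: [635.9, 126.8, 37.1]
tcp_rot: [3.139, -0.001, 1.265]
contact_force: [-0.1, -1.6, 8.1]
opening: 0.328
grasp_force: 30.3
```

Emit:
step_arm([
  {"claw": 0,"delta_pos": [0,0,0],"turn": 0},
  {"claw": 0,"delta_pos": [0,0,0],"turn": 0},
  {"claw": 0,"delta_pos": [0,0,0],"turn": 0},
  {"claw": 0,"delta_pos": [0,0,0],"turn": 0},
])

```text
clock: 4.75
eef_pos: [635.9, 126.8, 37.1]
tcp_rot: [3.139, -0.001, 1.265]
contact_force: [-0.5, -1.5, 7.4]
opening: 0.323
grasp_force: 30.3
```

Gripped (opening 27.6 mm). Next: lift, carry over to the foot, and align.

Emit:
step_arm([
  {"claw": 0,"delta_pos": [0,0,-10],"turn": 0},
  {"claw": 0,"delta_pos": [0,0,-20],"turn": 0},
  {"claw": 0,"delta_pos": [0,0,-30],"turn": 0},
  {"claw": 0,"delta_pos": [0,0,-30],"turn": 0},
  {"claw": 0,"delta_pos": [-15,4,0],"turn": 0},
  {"claw": 0,"delta_pos": [-28,8,0],"turn": 0},
  {"claw": 0,"delta_pos": [-28,8,0],"turn": 0},
  {"claw": 0,"delta_pos": [-28,8,0],"turn": 0},
])

```text
clock: 5.42
eef_pos: [631.4, 23.1, 126.2]
tcp_rot: [3.141, -0.0, 1.266]
contact_force: [0.1, -1.0, -0.8]
opening: 0.325
grasp_force: 29.9
```

Emit:
step_arm([
  {"claw": 0,"delta_pos": [-28,8,0],"turn": 0},
  {"claw": 0,"delta_pos": [-28,8,0],"turn": 0},
  {"claw": 0,"delta_pos": [-28,8,0],"turn": 0},
  {"claw": 0,"delta_pos": [-28,8,0],"turn": 0},
  {"claw": 0,"delta_pos": [-15,4,0],"turn": 0},
  {"claw": 0,"delta_pos": [-8.7,1.6,0],"turn": 0.072},
  {"claw": 0,"delta_pos": [0,0,0],"turn": 0.073},
  {"claw": 0,"delta_pos": [0,0,0],"turn": 0},
])

```text
clock: 6.08
eef_pos: [626.3, -117.3, 125.6]
tcp_rot: [3.142, -0.0, 1.115]
contact_force: [-0.4, 0.1, -2.2]
opening: 0.32
grasp_force: 29.8
```

Emit:
step_arm([
  {"claw": 0,"delta_pos": [0,0,0],"turn": 0},
  {"claw": 0,"delta_pos": [0,0,0],"turn": 0},
  {"claw": 0,"delta_pos": [0,0,0],"turn": 0},
])

```text
clock: 6.33
eef_pos: [626.5, -116.1, 125.4]
tcp_rot: [-3.142, -0.0, 1.122]
contact_force: [-0.7, -0.6, -1.5]
opening: 0.325
grasp_force: 29.8
```

Run:
```python
from h import *
s=sense();print(s['clock'],s['eef_pos'],s['tcp_rot'],s['opening'])
d=grab('wrist','w3.png')
cv2.imwrite('pics/w3c.png',cv2.resize(d['img'][100:400,120:520,::-1],None,fx=2,fy=2))
```

```text
6.3333 [ 626.52174033 -116.13953805  125.36328388] [-3.14156972e+00 -9.09755827e-05  1.12211342e+00] 0.3248369016102456
```

View pics/w3c.png

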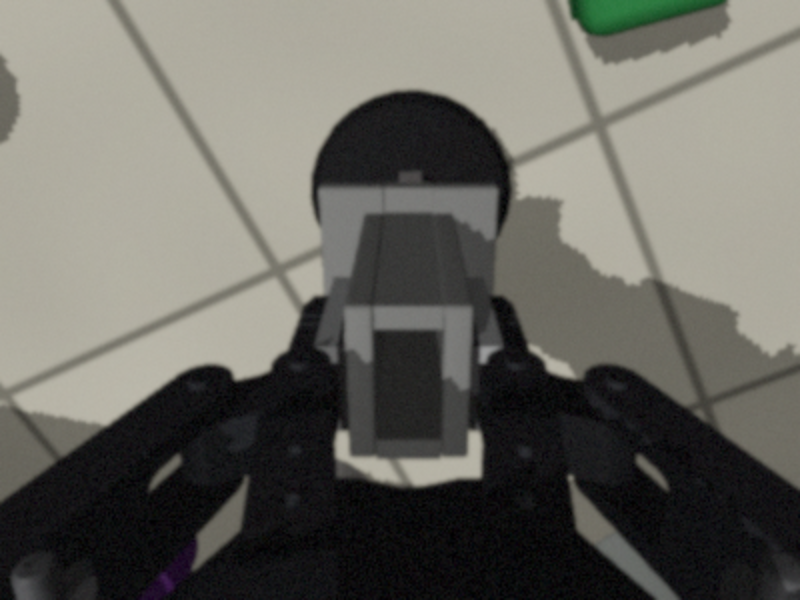

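The held core is square to the tongue: tongue at crop (410,177), flange middle at 408, tube middle at 409. Next, the offset along tool x from the flange's front edge.

Run:
```python
from h import *
d=load('w3'); s=sense(); T=s['eef_pos']; a=s['tcp_rot'][2]
ex=np.array([np.cos(a),np.sin(a)]); ey=np.array([np.sin(a),-np.cos(a)])
def tool(X,o=T[:2]): v=np.array(X)[:2]-o; return (v@ex).round(1),(v@ey).round(1)
b=T[2]-37.1
for u,v in [(319,187),(498,185)]: print('flange edge',tool(ray(d,120+u/2,100+v/2,b+6)))
for u,v in [(345,307),(473,307),(350,456),(467,456)]: print('tube top',tool(ray(d,120+u/2,100+v/2,b+66)))
print('foot in tool',tool((627.3,-116.7)))
g=cv2.cvtColor(d['img'],cv2.COLOR_RGB2GRAY)
pts=np.array([(x,y) for y in range(140,195) for x in range(260,390) if g[y,x]<60 and g[y-1,x]>=80 or (y>150 and g[y,x]<60 and (g[y,x-1]>=70) and x<300)])
# puck top-edge circle from left/top arc
P=np.array([ray(d,x,y,15)[:2] for x,y in pts if y<190])
A=np.c_[P,np.ones(len(P))]; c=np.linalg.lstsq(A,(P**2).sum(1),rcond=None)[0]; ctr=c[:2]/2; print('puck',len(P),ctr,np.sqrt(c[2]+ctr@ctr),tool(ctr))
```

```text
flange edge (np.float64(28.3), np.float64(-27.4))
flange edge (np.float64(28.9), np.float64(27.8))
tube top (np.float64(20.1), np.float64(-13.3))
tube top (np.float64(20.1), np.float64(13.8))
tube top (np.float64(-18.8), np.float64(-13.5))
tube top (np.float64(-18.8), np.float64(13.7))
foot in tool (np.float64(-0.2), np.float64(0.9))
puck 81 [ 628.86839627 -113.85697373] 43.93386804411665 (np.float64(3.1), np.float64(1.1))
```

Emit:
step_arm([
  {"claw": 0,"delta_pos": [0,0.7,10],"turn": 0},
  {"claw": 0,"delta_pos": [0,0,10],"turn": 0},
  {"claw": 0,"delta_pos": [0,0,8],"turn": 0},
  {"claw": 0,"delta_pos": [0,0,6],"turn": 0},
  {"claw": 0,"delta_pos": [0,0,5],"turn": 0},
  {"claw": 0,"delta_pos": [0,0,5],"turn": 0},
  {"claw": 0,"delta_pos": [0,0,4],"turn": 0},
  {"claw": 0,"delta_pos": [0,0,0],"turn": 0},
])

```text
clock: 7.05
eef_pos: [626.6, -117.0, 76.3]
tcp_rot: [-3.14, 0.0, 1.12]
contact_force: [0.3, 0.8, 0.1]
opening: 0.326
grasp_force: 29.8
```

Emit:
step_arm([
  {"claw": 0,"delta_pos": [0,0,6],"turn": 0},
  {"claw": 0,"delta_pos": [0,0,6],"turn": 0},
  {"claw": 0,"delta_pos": [0,0,5],"turn": 0},
  {"claw": 0,"delta_pos": [0,0,3],"turn": 0},
  {"claw": 0,"delta_pos": [0,0,2],"turn": 0},
  {"claw": 0,"delta_pos": [0,0,1],"turn": 0},
  {"claw": 0,"delta_pos": [0,0,0],"turn": 0},
])

```text
clock: 7.63
eef_pos: [627.0, -117.0, 54.1]
tcp_rot: [-3.141, 0.0, 1.12]
contact_force: [-0.7, -0.8, -0.1]
opening: 0.324
grasp_force: 29.8
```

Emit:
step_arm([
  {"claw": 0,"delta_pos": [0,0,1.5],"turn": 0},
  {"claw": 0,"delta_pos": [0,0,1],"turn": 0},
  {"claw": 0,"delta_pos": [0,0,0],"turn": 0},
  {"claw": 0,"delta_pos": [0,0,0],"turn": 0},
])

```text
clock: 7.97
eef_pos: [627.4, -117.1, 52.1]
tcp_rot: [3.141, -0.0, 1.12]
contact_force: [0.6, -1.0, 1.8]
opening: 0.326
grasp_force: 30.1
```

Emit:
step_arm([
  {"claw": 32,"delta_pos": [0,0,0],"turn": 0},
  {"claw": 40,"delta_pos": [0,0,0],"turn": 0},
  {"claw": 60,"delta_pos": [0,0,0],"turn": 0},
  {"claw": 85,"delta_pos": [0,0,0],"turn": 0},
  {"claw": 85,"delta_pos": [0,0,-10],"turn": 0},
  {"claw": 85,"delta_pos": [0,0,-30],"turn": 0},
  {"claw": 85,"delta_pos": [0,0,-35],"turn": 0},
  {"claw": 85,"delta_pos": [0,0,-35],"turn": 0},
])

```text
clock: 8.63
eef_pos: [626.5, -116.9, 163.1]
tcp_rot: [-3.14, 0.0, 1.12]
contact_force: [-0.3, 0.3, -0.1]
opening: 0.998
grasp_force: 0.0
```

Run:
```python
from h import *
s=sense();T=s['eef_pos'];print(s['clock'],T,s['tcp_rot'])
d=grab('top','t1.png')
w=grab('wrist','w4.png')
a=cv2.resize(d['img'][160:300,330:510,::-1],None,fx=2,fy=2)
b=w['img'][:,:,::-1]
o=np.zeros((400,800,3),np.uint8); o[:280,:360]=a; o[:,360:]=b[:,100:540]
cv2.imwrite('pics/w4c.png',o)
```

```text
8.6333 [ 626.54662648 -116.86955861  163.14449081] [-3.14027159e+00  3.45783092e-04  1.11986109e+00]
```

View pics/w4c.png

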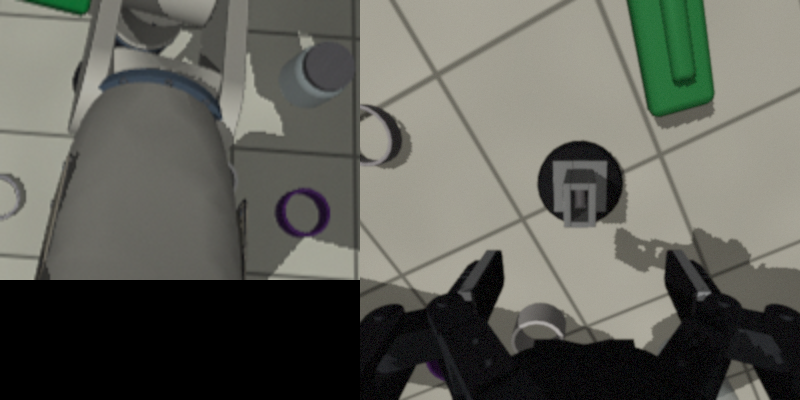

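The core sits square on the puck with the tongue showing in its slot. Now I'll measure the cartridge and the neighbouring purple rings, then the collar and cap.

Run:
```python
from h import *
d=load('top0')
for n,u,v in[('purpleA',482,266),('purpleB',429,290),('cart',437,249)]: print(n,ray(d,u,v,17).round(),ray(load('side0'),*{'purpleA':(409,141),'purpleB':(418,171),'cart':(386,158)}[n],17).round())
w=load('w1')
for n,w,h,z,sub in [('cart',load('w1'),33,34,(275,245,340,312)),('collar',load('w1'),31,18,(115,85,195,155)),('cap',load('w2'),32,17,(105,65,195,145))]:
    x0,y0,x1,y1=sub; im=cv2.GaussianBlur(w['img'],(3,3),0).astype(float); m=(im[...,2]/np.maximum(im[...,0],1)>.95).astype(np.uint8)
    m=m[y0:y1,x0:x1]; nn,l,st,_=cv2.connectedComponentsWithStats(m); m=(l==1+np.argmax(st[1:,4])).astype(np.uint8); m=cv2.morphologyEx(m,cv2.MORPH_CLOSE,np.ones((5,5)))
    c=max(cv2.findContours(m,0,1)[0],key=len); M=np.zeros((400,640)); mm=np.zeros_like(m); cv2.drawContours(mm,[c],-1,1,-1); M[y0:y1,x0:x1]=mm
    t=np.linspace(0,2*np.pi,40)
    mk=lambda x,y,a:[np.array([[x+h*np.cos(k),y+h*np.sin(k),zz] for k in t for zz in(0,z)])]+([np.array([[x+13*np.cos(k),y+13*np.sin(k),zz] for k in t for zz in(17,49)])] if n=='cap' else [])
    ys,xs=np.nonzero(M); p0=np.append(ray(w,xs.mean(),ys.mean(),z/2)[:2],0)
    print(n,p0.round(1),[np.round(k,1) for k in fit(w,M,mk,p0,sub,(8,8,.001))])
```

```text
purpleA [ 462. -398.   17.] [ 462. -398.   17.]
purpleB [ 386. -253.   17.] [ 387. -253.   17.]
cart [ 500. -273.   17.] [ 495. -270.   17.]
cart [ 499.8 -267.4    0. ] [array([ 496.2, -267.3,   -0. ]), np.float64(1619.7), np.float64(327.0)]
collar [450.7  28.3   0. ] [array([452.5,  25.7,  -0. ]), np.float64(288.2), np.float64(2119.0)]
cap [485.1 264.7   0. ] [array([486.6, 261.2,  -0. ]), np.float64(369.7), np.float64(3338.0)]
```

Emit:
step_arm([
  {"claw": 85,"delta_pos": [-16,-3.5,0],"turn": 0},
  {"claw": 85,"delta_pos": [-34,-7.4,0],"turn": 0},
  {"claw": 85,"delta_pos": [-34,-7.4,0],"turn": 0},
  {"claw": 85,"delta_pos": [-34,-7.4,0],"turn": 0},
  {"claw": 85,"delta_pos": [-34,-7.4,0],"turn": 0},
  {"claw": 85,"delta_pos": [-34,-7.4,0],"turn": 0},
  {"claw": 85,"delta_pos": [-28,-6.1,10],"turn": 0},
  {"claw": 85,"delta_pos": [-14,-3.2,10],"turn": 0},
])

```text
clock: 9.4
eef_pos: [480.0, -302.8, 141.3]
tcp_rot: [-3.141, 0.001, 1.118]
contact_force: [-0.2, -0.9, -0.0]
opening: 0.997
grasp_force: 0.0
```

Emit:
step_arm([
  {"claw": 85,"delta_pos": [0,0,0],"turn": 0},
  {"claw": 85,"delta_pos": [0,0,0],"turn": 0},
])

```text
clock: 9.57
eef_pos: [481.7, -300.4, 140.7]
tcp_rot: [-3.139, -0.001, 1.118]
contact_force: [0.3, 0.6, -0.2]
opening: 0.997
grasp_force: 0.0
```

Run:
```python
from h import *
s=sense();print(s['clock'],s['eef_pos'],s['tcp_rot'])
w=grab('wrist','w5.png'); print(proj(w,(497,-270,34)))
```

```text
9.5667 [ 481.71674976 -300.41733796  140.67410557] [-3.13916089e+00 -5.84916086e-04  1.11773797e+00]
[324.7637699  161.71220507]
```

View pics/w5.png

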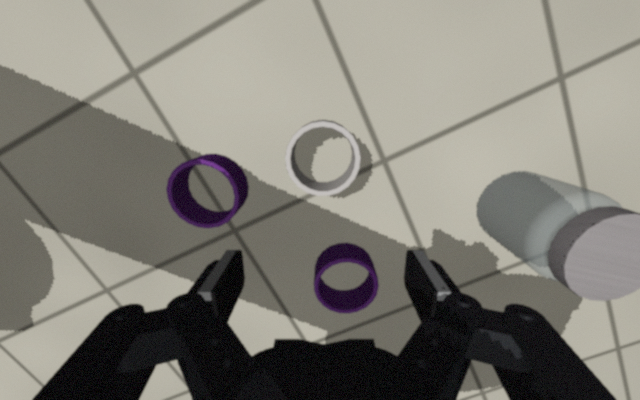

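The white rim spans u 286–362 and v 120–196, so its centre is (324,158) and its size works out to about 65 mm, as it should. The ring centre is 37 mm ahead in tool x. I'll descend and grip.

Emit:
step_arm([
  {"claw": 85,"delta_pos": [18.7,0.2,5],"turn": 0},
  {"claw": 85,"delta_pos": [18.7,0.2,10],"turn": 0},
  {"claw": 85,"delta_pos": [0,0,25],"turn": 0},
  {"claw": 85,"delta_pos": [0,0,30],"turn": 0},
  {"claw": 85,"delta_pos": [0,0,28],"turn": 0},
  {"claw": 85,"delta_pos": [0,0,18],"turn": 0},
  {"claw": 85,"delta_pos": [0,0,10],"turn": 0},
  {"claw": 85,"delta_pos": [0,0,0],"turn": 0},
])

```text
clock: 10.28
eef_pos: [499.2, -265.4, 13.9]
tcp_rot: [-3.138, -0.0, 1.121]
contact_force: [0.7, 0.8, 0.2]
opening: 0.998
grasp_force: 0.0
```

Emit:
step_arm([
  {"claw": 76,"delta_pos": [0,0,0],"turn": 0},
  {"claw": 70,"delta_pos": [0,0,0],"turn": 0},
  {"claw": 66,"delta_pos": [0,0,0],"turn": 0},
  {"claw": 60,"delta_pos": [0,0,0],"turn": 0},
  {"claw": 55,"delta_pos": [0,0,0],"turn": 0},
  {"claw": 55,"delta_pos": [0,0,0],"turn": 0},
  {"claw": 55,"delta_pos": [0,0,0],"turn": 0},
])

```text
clock: 10.87
eef_pos: [500.7, -267.3, 17.6]
tcp_rot: [3.139, -0.0, 1.12]
contact_force: [-1.4, 2.5, 7.5]
opening: 0.772
grasp_force: 32.6
```

Gripped (65.9 mm). I'll lift and stop 40 mm short of the core, so one look shows both the ring and the core.

Emit:
step_arm([
  {"claw": 55,"delta_pos": [0,0,-10],"turn": 0},
  {"claw": 55,"delta_pos": [0,0,-25],"turn": 0},
  {"claw": 55,"delta_pos": [0,0,-30],"turn": 0},
  {"claw": 55,"delta_pos": [0,0,-30],"turn": 0},
  {"claw": 55,"delta_pos": [8,2.5,-5],"turn": 0},
  {"claw": 55,"delta_pos": [21,7,0],"turn": 0},
  {"claw": 55,"delta_pos": [25,8.5,0],"turn": 0},
  {"claw": 55,"delta_pos": [25,8.5,0],"turn": 0},
])

```text
clock: 11.53
eef_pos: [558.6, -207.1, 117.0]
tcp_rot: [3.14, -0.0, 1.118]
contact_force: [-0.3, -1.2, -1.9]
opening: 0.772
grasp_force: 34.1
```

Emit:
step_arm([
  {"claw": 55,"delta_pos": [25,8.5,0],"turn": 0},
  {"claw": 55,"delta_pos": [25,8.5,0],"turn": 0},
  {"claw": 55,"delta_pos": [16,5,0],"turn": 0},
  {"claw": 55,"delta_pos": [6,1.5,0],"turn": 0},
  {"claw": 55,"delta_pos": [0,0,0],"turn": 0},
  {"claw": 55,"delta_pos": [0,0,0],"turn": 0},
  {"claw": 55,"delta_pos": [0,0,0],"turn": 0},
])

```text
clock: 12.12
eef_pos: [609.4, -153.7, 115.7]
tcp_rot: [-3.141, 0.001, 1.119]
contact_force: [-0.4, -0.4, -0.9]
opening: 0.767
grasp_force: 34.1
```

Run:
```python
from h import *
s=sense();print(s['clock'],s['eef_pos'],s['tcp_rot'],s['opening'])
w=grab('wrist','w6.png'); print(proj(w,(627,-117,81)))
cv2.imwrite('pics/w6c.png',cv2.resize(w['img'][100:400,120:520,::-1],None,fx=2,fy=2))
```

```text
12.1167 [ 609.37054517 -153.74393197  115.66471651] [-3.14086038e+00  5.07559612e-04  1.11919734e+00] 0.7668122169144101
[323.67714303 172.38187015]
```

View pics/w6c.png

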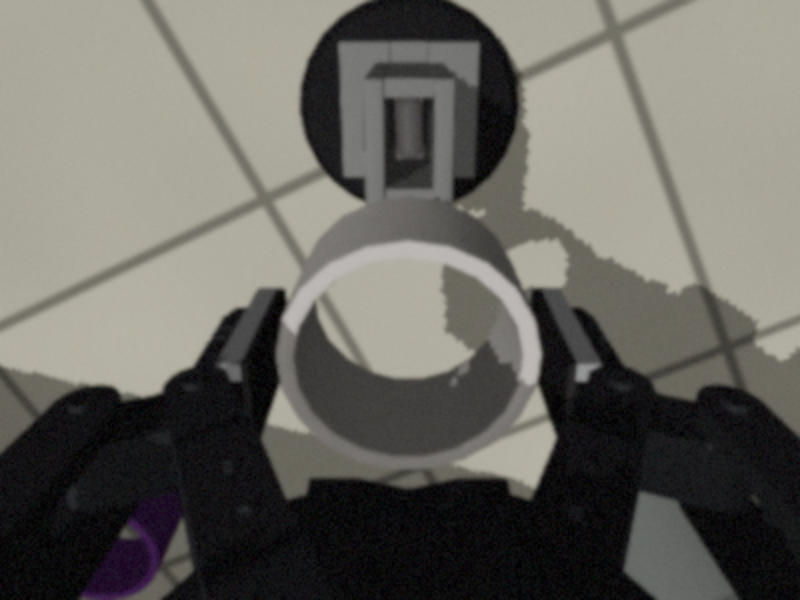

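The ring is held level: rim u 277–543, v 240–468 in the crop. The tube's top spans u 365–455, with its far edge at v≈80.

Run:
```python
from h import *
w=load('w6'); s=sense(); T=s['eef_pos']; a=s['tcp_rot'][2]
ex=np.array([np.cos(a),np.sin(a)]); ey=np.array([np.sin(a),-np.cos(a)])
def tool(u,v,z): q=ray(w,120+u/2,100+v/2,z)[:2]-T[:2]; return np.round([q@ex,q@ey],1)
zr=T[2]-17.6+34
r=[tool(410,240,zr),tool(410,468,zr),tool(277,352,zr),tool(543,352,zr)]
print('ring',r,(r[0]+r[1])/2,(r[2]+r[3])/2)
print('tube far L/R',tool(365,80,81),tool(455,80,81),'flange corners',tool(338,42,21),tool(480,42,21),tool(342,178,21),tool(476,178,21))
q=np.array([627,-117])-T[:2]; print('foot est',q@ex,q@ey)
```

```text
ring [array([30.4,  0.4]), array([-34.2,   0.4]), array([  1. , -31.9]), array([ 1. , 32.7])] [-1.9  0.4] [1.  0.4]
tube far L/R [ 60.5 -12.8] [60.5 13.9] flange corners [ 68.6 -27.7] [68.6 28.3] [ 12.8 -28.2] [12.8 28.7]
foot est 40.82949079963331 -0.27055945794036873
```

Emit:
step_arm([
  {"claw": 55,"delta_pos": [15,0,0],"turn": 0},
  {"claw": 55,"delta_pos": [17.5,0,0],"turn": 0},
  {"claw": 55,"delta_pos": [10,0,0],"turn": 0},
  {"claw": 55,"delta_pos": [0,0,0],"turn": 0},
  {"claw": 55,"delta_pos": [0,0,6],"turn": 0},
  {"claw": 55,"delta_pos": [0,0,6],"turn": 0},
  {"claw": 55,"delta_pos": [0,0,6],"turn": 0},
  {"claw": 55,"delta_pos": [0,0,6],"turn": 0},
])

```text
clock: 12.83
eef_pos: [628.3, -115.2, 90.8]
tcp_rot: [-3.141, 0.0, 1.119]
contact_force: [0.5, -0.9, -0.9]
opening: 0.774
grasp_force: 34.1
```

Emit:
step_arm([
  {"claw": 55,"delta_pos": [0,0,3],"turn": 0},
  {"claw": 55,"delta_pos": [0,0,3],"turn": 0},
  {"claw": 55,"delta_pos": [0,0,0],"turn": 0},
])

```text
clock: 13.08
eef_pos: [628.4, -114.8, 84.9]
tcp_rot: [-3.14, 0.0, 1.119]
contact_force: [-0.4, -0.1, -1.1]
opening: 0.773
grasp_force: 34.1
```

Emit:
step_arm([
  {"claw": 55,"delta_pos": [0,0,8],"turn": 0},
  {"claw": 55,"delta_pos": [0,0,8],"turn": 0},
  {"claw": 55,"delta_pos": [0,0,8],"turn": 0},
  {"claw": 55,"delta_pos": [0,0,8],"turn": 0},
  {"claw": 55,"delta_pos": [0,0,6],"turn": 0},
  {"claw": 55,"delta_pos": [0,0,4],"turn": 0},
  {"claw": 55,"delta_pos": [0,0,2],"turn": 0},
  {"claw": 55,"delta_pos": [0,0,0],"turn": 0},
])

```text
clock: 13.75
eef_pos: [628.6, -114.6, 41.2]
tcp_rot: [-3.141, 0.0, 1.12]
contact_force: [0.4, 0.9, -1.7]
opening: 0.768
grasp_force: 34.1
```

Emit:
step_arm([
  {"claw": 55,"delta_pos": [0,0,1.5],"turn": 0},
  {"claw": 55,"delta_pos": [0,0,0],"turn": 0},
  {"claw": 55,"delta_pos": [0,0,0],"turn": 0},
])

```text
clock: 14.0
eef_pos: [629.1, -114.7, 40.6]
tcp_rot: [3.141, -0.0, 1.12]
contact_force: [-0.4, -0.2, -1.1]
opening: 0.77
grasp_force: 34.1
```

Emit:
step_arm([
  {"claw": 55,"delta_pos": [0,0,1.5],"turn": 0},
  {"claw": 55,"delta_pos": [0,0,0],"turn": 0},
  {"claw": 68,"delta_pos": [0,0,0],"turn": 0},
  {"claw": 72,"delta_pos": [0,0,0],"turn": 0},
  {"claw": 85,"delta_pos": [0,0,0],"turn": 0},
  {"claw": 85,"delta_pos": [0,0,0],"turn": 0},
  {"claw": 85,"delta_pos": [0,0,-20],"turn": 0},
  {"claw": 85,"delta_pos": [0,0,-30],"turn": 0},
])

```text
clock: 14.67
eef_pos: [626.7, -114.2, 86.5]
tcp_rot: [-3.136, 0.001, 1.12]
contact_force: [0.5, -0.0, -0.1]
opening: 0.991
grasp_force: 0.0
```

Emit:
step_arm([
  {"claw": 85,"delta_pos": [0,0,-35],"turn": 0},
  {"claw": 85,"delta_pos": [0,0,-35],"turn": 0},
  {"claw": 85,"delta_pos": [0,0,0],"turn": 0},
  {"claw": 85,"delta_pos": [0,0,0],"turn": 0},
])

```text
clock: 15.0
eef_pos: [630.5, -115.0, 161.4]
tcp_rot: [3.137, -0.001, 1.12]
contact_force: [-0.9, 1.2, -0.7]
opening: 0.995
grasp_force: 0.0
```

Run:
```python
from h import *
s=sense();print(s['clock'],s['eef_pos'],s['tcp_rot'],s['opening'])
w=grab('wrist','w7.png'); d=grab('side','s7.png')
for z in(55,21):print(proj(w,(627,-117,z)),proj(d,(627,-117,z)))
o=np.zeros((400,800,3),np.uint8); o[:,:400]=w['img'][:,120:520,::-1]
o[:,400:]=cv2.resize(d['img'][115:215,277:377,::-1],None,fx=4,fy=4)
cv2.imwrite('pics/w7c.png',o)
```

```text
15.0 [ 630.50588841 -114.97203334  161.44678637] [ 3.13675877e+00 -1.32624385e-03  1.11980265e+00] 0.9948581896291466
[320.96988247 202.68022343] [326.7885347  161.66925962]
[321.16757101 191.95411245] [326.51230247 170.90190353]
```

View pics/w7c.png

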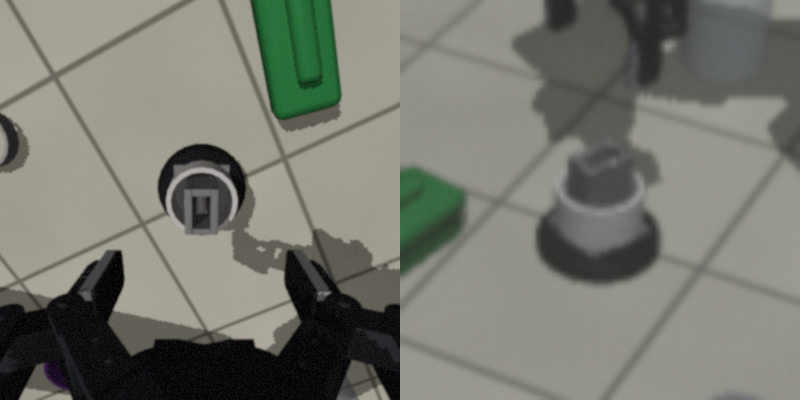

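The cartridge is level on the flange in both views. Now the collar.

Emit:
step_arm([
  {"claw": 85,"delta_pos": [1,-15,0],"turn": 0},
  {"claw": 85,"delta_pos": [2,-34,0],"turn": 0},
  {"claw": 85,"delta_pos": [2,-34,0],"turn": 0},
  {"claw": 85,"delta_pos": [2,-34,0],"turn": 0},
  {"claw": 85,"delta_pos": [2,-34,10],"turn": 0},
  {"claw": 85,"delta_pos": [2,-34,10],"turn": 0},
  {"claw": 85,"delta_pos": [1,-22,10],"turn": 0},
  {"claw": 85,"delta_pos": [1,-12,10],"turn": 0},
])

```text
clock: 15.77
eef_pos: [433.0, -6.5, 116.9]
tcp_rot: [-3.137, 0.002, 1.12]
contact_force: [0.2, -0.2, 0.1]
opening: 0.993
grasp_force: 0.0
```

Emit:
step_arm([
  {"claw": 85,"delta_pos": [0,0,0],"turn": 0},
  {"claw": 85,"delta_pos": [0,0,0],"turn": 0},
  {"claw": 85,"delta_pos": [0,0,0],"turn": 0},
])

```text
clock: 16.02
eef_pos: [438.5, -7.8, 118.8]
tcp_rot: [3.141, -0.0, 1.12]
contact_force: [-0.3, -0.4, -0.6]
opening: 0.995
grasp_force: 0.0
```

```bash
cat >> h.py <<'E'
def toolf(w,s):
    T=s['eef_pos']; a=s['tcp_rot'][2]; ex=np.array([np.cos(a),np.sin(a)]); ey=np.array([np.sin(a),-np.cos(a)])
    return lambda u,v,z:(lambda q:np.round([q@ex,q@ey],1))(ray(w,u,v,z)[:2]-T[:2])
E
python3 - <<'E'
from h import *
s=sense();print(s['clock'],s['eef_pos'],s['tcp_rot'],s['opening'])
w=grab('wrist','w8.png'); t=toolf(w,s); print(proj(w,(453,25,18)))
im=cv2.GaussianBlur(w['img'],(3,3),0).astype(float); m=((im[...,2]/im[...,0]>.95)&(im.sum(2)>90)).astype(np.uint8); m[260:]=0
n,l,st,c=cv2.connectedComponentsWithStats(m)
for i in range(1,n):
    if st[i,4]>300: print(st[i],c[i].round())
i=min((k for k in range(1,n) if st[k,4]>300),key=lambda k:np.hypot(*(c[k]-proj(w,(453,25,9)))))
x,y,ww,h,_=st[i]
print('top rim',t(x+ww/2,y+h/2,18),t(x,y+h/2,18),t(x+ww,y+h/2,18),t(x+ww/2,y,0),t(x+ww/2,y+h,18))
cv2.imwrite('pics/w8m.png',w['img'][60:260,220:440,::-1])
E
```

```text
16.0167 [438.47584109  -7.77403758 118.76771166] [ 3.14132197e+00 -2.14206216e-05  1.11987731e+00] 0.9945086909557942
[322.46536781 160.8301471 ]
[286 123  71  71 955] [321. 161.]
[ 557  195   83   65 4183] [602. 231.]
top rim [37.8 -2. ] [ 37.8 -32. ] [37.8 27.9] [65.8 -2.1] [ 6.5 -2.1]
```

View pics/w8m.png

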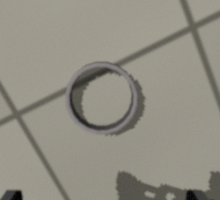

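The collar's top rim spans about u 287–360, v 123–194, which gives 61 mm and fits. Its centre is at tool (37.5,-1).

Emit:
step_arm([
  {"claw": 85,"delta_pos": [18.7,-0.5,5],"turn": 0},
  {"claw": 85,"delta_pos": [18.8,-0.5,10],"turn": 0},
  {"claw": 85,"delta_pos": [0,0,25],"turn": 0},
  {"claw": 85,"delta_pos": [0,0,28],"turn": 0},
  {"claw": 85,"delta_pos": [0,0,22],"turn": 0},
  {"claw": 85,"delta_pos": [0,0,14],"turn": 0},
  {"claw": 85,"delta_pos": [0,0,7],"turn": 0},
  {"claw": 85,"delta_pos": [0,0,2.5],"turn": 0},
])

```text
clock: 16.73
eef_pos: [453.3, 26.3, 4.4]
tcp_rot: [-3.141, 0.001, 1.119]
contact_force: [0.0, -0.2, 0.4]
opening: 0.993
grasp_force: 0.0
```

Emit:
step_arm([
  {"claw": 76,"delta_pos": [0,0,0],"turn": 0},
  {"claw": 70,"delta_pos": [0,0,0],"turn": 0},
  {"claw": 66,"delta_pos": [0,0,0],"turn": 0},
  {"claw": 62,"delta_pos": [0,0,0],"turn": 0},
  {"claw": 56,"delta_pos": [0,0,0],"turn": 0},
  {"claw": 50,"delta_pos": [0,0,0],"turn": 0},
  {"claw": 50,"delta_pos": [0,0,0],"turn": 0},
  {"claw": 50,"delta_pos": [0,0,0],"turn": 0},
])

```text
clock: 17.4
eef_pos: [453.7, 26.7, 6.5]
tcp_rot: [3.14, -0.001, 1.119]
contact_force: [-2.1, -0.6, 11.8]
opening: 0.715
grasp_force: 29.7
```

Emit:
step_arm([
  {"claw": 50,"delta_pos": [0,0,-10],"turn": 0},
  {"claw": 50,"delta_pos": [0,0,-25],"turn": 0},
  {"claw": 50,"delta_pos": [0,0,-30],"turn": 0},
  {"claw": 50,"delta_pos": [0,0,-30],"turn": 0},
  {"claw": 50,"delta_pos": [0,0,-10],"turn": 0},
  {"claw": 50,"delta_pos": [-6,14,0],"turn": 0},
  {"claw": 50,"delta_pos": [-11,26,0],"turn": 0},
  {"claw": 50,"delta_pos": [-12,28,0],"turn": 0},
])

```text
clock: 18.07
eef_pos: [501.5, -29.1, 111.1]
tcp_rot: [3.141, -0.0, 1.122]
contact_force: [0.0, 0.8, -2.3]
opening: 0.713
grasp_force: 33.5
```

Emit:
step_arm([
  {"claw": 50,"delta_pos": [-12,28,0],"turn": 0},
  {"claw": 50,"delta_pos": [-12,28,0],"turn": 0},
  {"claw": 50,"delta_pos": [-12,28,0],"turn": 0},
  {"claw": 50,"delta_pos": [-12,28,0],"turn": 0},
  {"claw": 50,"delta_pos": [-10,25,0],"turn": 0},
  {"claw": 50,"delta_pos": [-6,13.7,0],"turn": 0},
  {"claw": 50,"delta_pos": [0,0,0],"turn": 0},
  {"claw": 50,"delta_pos": [0,0,0],"turn": 0},
])

```text
clock: 18.73
eef_pos: [608.8, -152.6, 109.9]
tcp_rot: [-3.141, 0.0, 1.119]
contact_force: [0.5, 0.7, -0.6]
opening: 0.712
grasp_force: 33.5
```

Emit:
step_arm([
  {"claw": 50,"delta_pos": [0,0,0],"turn": 0},
  {"claw": 50,"delta_pos": [0,0,0],"turn": 0},
])

```text
clock: 18.9
eef_pos: [608.2, -151.4, 110.2]
tcp_rot: [-3.14, 0.0, 1.12]
contact_force: [1.2, -0.1, -1.5]
opening: 0.705
grasp_force: 33.5
```

Run:
```python
from h import *
s=sense();print(s['clock'],s['eef_pos'],s['tcp_rot'],s['opening'])
w=grab('wrist','w9.png'); print(proj(w,(627,-117,81)))
cv2.imwrite('pics/w9c.png',cv2.resize(w['img'][100:400,120:520,::-1],None,fx=2,fy=2))
```

```text
18.9 [ 608.1572332  -151.37551448  110.1548585 ] [-3.14038764e+00  9.96834745e-05  1.12043746e+00] 0.70461732010283
[327.29451479 177.09145918]
```

View pics/w9c.png

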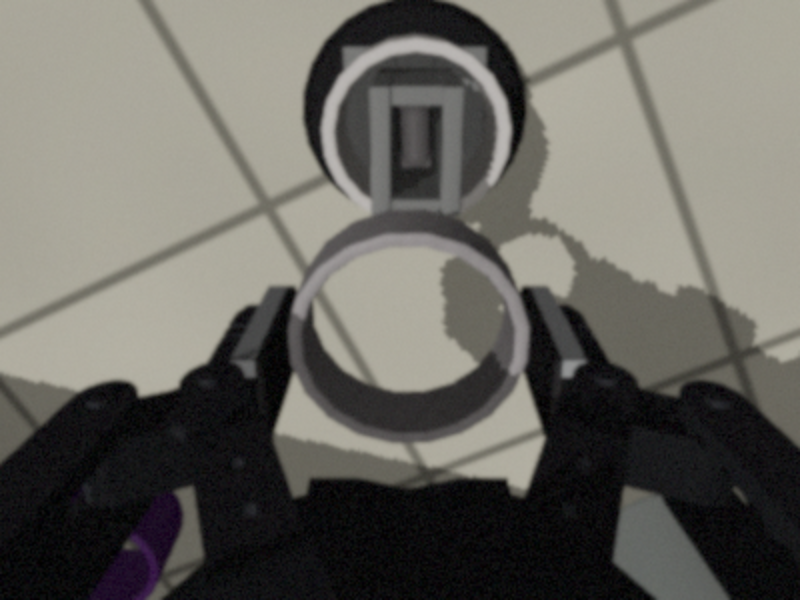

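The collar is held level: rim u 289–530, v 234–441. The tube's top spans u 369–464 with its far edge at v≈87, and the cartridge rim is at u 321–512 with its top at v≈37.

Run:
```python
from h import *
w=load('w9'); s=sense(); t0=toolf(w,s); t=lambda u,v,z:t0(120+u/2,100+v/2,z); T=s['eef_pos']
zr=T[2]-6.5+18
a,b,c,e=t(409,234,zr),t(409,441,zr),t(289,335,zr),t(530,335,zr); print('collar',a,b,c,e,(a+b)/2)
print('tube far',t(369,87,81),t(464,87,81),'near',t(372,214,81),t(460,214,81))
print('cart rim',t(416,37,55),t(321,127,55),t(512,127,55))
```

```text
collar [29.7  0.1] [-30.    0.1] [  2.5 -29.9] [ 2.5 30.4] [-0.15  0.1 ]
tube far [ 58.9 -11.4] [58.9 16. ] near [ 20.  -11.3] [20.  15.9]
cart rim [71.8  2.5] [ 42.3 -29.9] [42.2 35.3]
```

Emit:
step_arm([
  {"claw": 50,"delta_pos": [14,1,0],"turn": 0},
  {"claw": 50,"delta_pos": [16,1,0],"turn": 0},
  {"claw": 50,"delta_pos": [9.3,0.2,0],"turn": 0},
  {"claw": 50,"delta_pos": [0,0,6],"turn": 0},
  {"claw": 50,"delta_pos": [0,0,8],"turn": 0},
  {"claw": 50,"delta_pos": [0,0,5],"turn": 0},
  {"claw": 50,"delta_pos": [0,0,4],"turn": 0},
  {"claw": 50,"delta_pos": [0,0,4],"turn": 0},
])

```text
clock: 19.62
eef_pos: [627.7, -118.2, 82.3]
tcp_rot: [-3.14, 0.0, 1.119]
contact_force: [-0.6, -0.8, -1.3]
opening: 0.713
grasp_force: 33.5
```

Emit:
step_arm([
  {"claw": 50,"delta_pos": [0,0,3],"turn": 0},
  {"claw": 50,"delta_pos": [0,0,0],"turn": 0},
  {"claw": 50,"delta_pos": [0,0,0],"turn": 0},
])

```text
clock: 19.87
eef_pos: [628.2, -118.2, 80.1]
tcp_rot: [-3.141, 0.0, 1.119]
contact_force: [0.0, 0.8, -1.2]
opening: 0.712
grasp_force: 33.5
```

Emit:
step_arm([
  {"claw": 50,"delta_pos": [0,0,5],"turn": 0},
  {"claw": 50,"delta_pos": [0,0,4],"turn": 0},
  {"claw": 50,"delta_pos": [0,0,4],"turn": 0},
  {"claw": 50,"delta_pos": [0,0,3],"turn": 0},
  {"claw": 50,"delta_pos": [0,0,1],"turn": 0},
  {"claw": 50,"delta_pos": [0,0,0],"turn": 0},
  {"claw": 50,"delta_pos": [0,0,0],"turn": 0},
])

```text
clock: 20.45
eef_pos: [628.3, -117.9, 63.2]
tcp_rot: [-3.141, 0.0, 1.12]
contact_force: [0.5, -0.0, -1.7]
opening: 0.712
grasp_force: 33.5
```

Emit:
step_arm([
  {"claw": 50,"delta_pos": [0,0,1.3],"turn": 0},
  {"claw": 50,"delta_pos": [0,0,0],"turn": 0},
  {"claw": 64,"delta_pos": [0,0,0],"turn": 0},
  {"claw": 68,"delta_pos": [0,0,0],"turn": 0},
  {"claw": 85,"delta_pos": [0,0,0],"turn": 0},
  {"claw": 85,"delta_pos": [0,0,0],"turn": 0},
  {"claw": 85,"delta_pos": [0,0,-20],"turn": 0},
  {"claw": 85,"delta_pos": [0,0,-30],"turn": 0},
])

```text
clock: 21.12
eef_pos: [626.1, -117.5, 109.7]
tcp_rot: [-3.136, 0.001, 1.12]
contact_force: [0.7, 1.2, 0.5]
opening: 0.998
grasp_force: 0.0
```

Emit:
step_arm([
  {"claw": 85,"delta_pos": [0,0,-35],"turn": 0},
  {"claw": 85,"delta_pos": [0,0,-20],"turn": 0},
  {"claw": 85,"delta_pos": [0,0,0],"turn": 0},
  {"claw": 85,"delta_pos": [0,0,0],"turn": 0},
  {"claw": 85,"delta_pos": [0,0,0],"turn": 0},
])

```text
clock: 21.53
eef_pos: [627.8, -117.8, 166.3]
tcp_rot: [-3.141, 0.0, 1.12]
contact_force: [-0.0, 1.2, -0.6]
opening: 0.991
grasp_force: 0.0
```

Run:
```python
from h import *
s=sense();print(s['clock'],s['eef_pos'],s['tcp_rot'],s['opening'])
w=grab('wrist','w10.png'); d=grab('side','s10.png')
for z in(73,55):print(proj(w,(627.5,-117,z)),proj(d,(627.5,-117,z)))
o=np.zeros((400,800,3),np.uint8); o[:,:400]=w['img'][:,120:520,::-1]
o[:,400:]=cv2.resize(d['img'][115:215,277:377,::-1],None,fx=4,fy=4)
cv2.imwrite('pics/w10c.png',o)
```

```text
21.5333 [ 627.76997991 -117.82172863  166.27892593] [-3.14070418e+00  2.50185169e-04  1.11978656e+00] 0.9913395130746967
[323.41464189 203.05013066] [326.78566666 156.57118167]
[323.48022165 196.6789524 ] [326.63635374 161.62055658]
```

View pics/w10c.png

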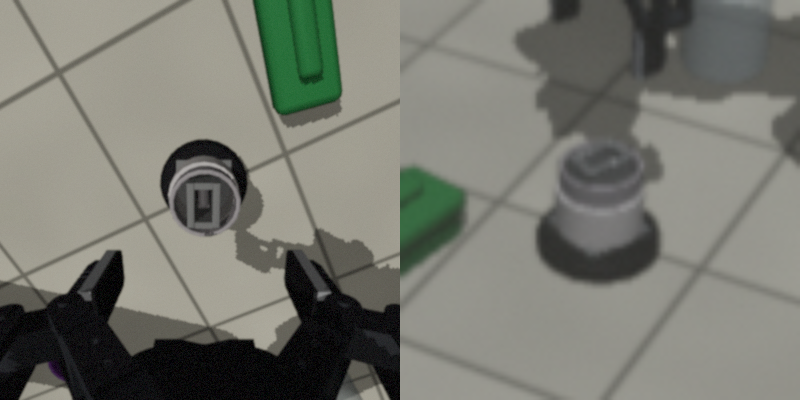

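The collar sits level on the cartridge and the core end shows inside it. That uses up my picture views, so the cap is measured numerically from here. I'll move towards it.

Emit:
step_arm([
  {"claw": 85,"delta_pos": [10,-12,0],"turn": 0},
  {"claw": 85,"delta_pos": [20,-24,0],"turn": 0},
  {"claw": 85,"delta_pos": [22,-26.5,0],"turn": 0},
  {"claw": 85,"delta_pos": [22,-26.5,0],"turn": 0},
  {"claw": 85,"delta_pos": [22,-26.5,0],"turn": 0},
  {"claw": 85,"delta_pos": [22,-26.5,0],"turn": 0},
  {"claw": 85,"delta_pos": [22,-26.5,0],"turn": 0},
  {"claw": 85,"delta_pos": [22,-26.5,0],"turn": 0},
])

```text
clock: 22.3
eef_pos: [521.3, 114.5, 166.0]
tcp_rot: [-3.14, 0.001, 1.12]
contact_force: [1.0, 0.4, -0.1]
opening: 0.995
grasp_force: 0.0
```

Emit:
step_arm([
  {"claw": 85,"delta_pos": [22,-26.5,0],"turn": 0},
  {"claw": 85,"delta_pos": [22,-26.5,0],"turn": 0},
  {"claw": 85,"delta_pos": [20,-24,10],"turn": 0},
  {"claw": 85,"delta_pos": [12,-13,10],"turn": 0},
  {"claw": 85,"delta_pos": [6.4,-7.2,6],"turn": 0},
  {"claw": 85,"delta_pos": [0,0,0],"turn": 0},
  {"claw": 85,"delta_pos": [0,0,0],"turn": 0},
  {"claw": 85,"delta_pos": [0,0,0],"turn": 0},
])

```text
clock: 22.97
eef_pos: [472.2, 228.7, 141.0]
tcp_rot: [3.141, 0.0, 1.119]
contact_force: [-0.2, 0.0, -0.2]
opening: 0.994
grasp_force: 0.0
```

Run:
```python
from h import *
s=sense();print(s['clock'],s['eef_pos'],s['tcp_rot'],s['opening'])
w=grab('wrist','w11.png'); t=toolf(w,s); print('pred',proj(w,(486.6,261.2,17)))
im=cv2.GaussianBlur(w['img'],(3,3),0).astype(float); sat=im.max(2)-im.min(2)
m=((im[...,2]/im[...,0]>.95)&(im[...,2]/im[...,0]<1.1)&(im.sum(2)>90)&(sat<25)).astype(np.uint8); m[250:]=0
n,l,st,c=cv2.connectedComponentsWithStats(m)
for i in range(1,n):
    if st[i,4]>300: print(st[i],c[i].round())
i=min((k for k in range(1,n) if st[k,4]>300),key=lambda k:np.hypot(*(c[k]-proj(w,(486.6,261.2,17)))))
M=(l==i).astype(np.uint8); M=cv2.morphologyEx(M,cv2.MORPH_CLOSE,np.ones((7,7)))
x,y,ww,h,_=st[i]; sub=(max(x-8,0),max(y-8,0),x+ww+8,y+h+8); k=np.linspace(0,2*np.pi,40)
mk=lambda X,Y,a:[np.array([[X+r*np.cos(q),Y+r*np.sin(q),z] for q in k for z in zz]) for r,zz in((32,(0,17)),(13,(17,49)))]
r=fit(w,M,mk,np.array([486.6,261.2,0]),sub,(6,6,.001)); print('cap',r)
p=proj(w,(*r[0][:2],17)); print('tool',t(*p,17))
```

```text
22.9667 [472.22607052 228.67964914 141.04489294] [3.14146906e+00 3.19029706e-04 1.11946144e+00] 0.9937967644823391
pred [322.62441861 156.46587679]
[ 289  121   67   67 3474] [322. 154.]
cap (array([ 4.86221101e+02,  2.61538886e+02, -7.61644462e-04]), np.float64(266.4058746635909), np.float64(3492.0))
tool [35.7 -1.7]
```

The cap's grey blob fits at (486.2,261.5), within 1 mm of the earlier estimate. I'll descend on its knob.

Emit:
step_arm([
  {"claw": 85,"delta_pos": [17,-0.8,5],"turn": 0},
  {"claw": 85,"delta_pos": [18.7,-0.9,10],"turn": 0},
  {"claw": 85,"delta_pos": [0,0,22],"turn": 0},
  {"claw": 85,"delta_pos": [0,0,28],"turn": 0},
  {"claw": 85,"delta_pos": [0,0,24],"turn": 0},
  {"claw": 85,"delta_pos": [0,0,15],"turn": 0},
  {"claw": 85,"delta_pos": [0,0,8],"turn": 0},
  {"claw": 85,"delta_pos": [0,0,0],"turn": 0},
])

```text
clock: 23.68
eef_pos: [485.7, 261.8, 27.4]
tcp_rot: [-3.14, 0.002, 1.119]
contact_force: [-0.5, -0.2, 0.1]
opening: 0.992
grasp_force: 0.0
```

Emit:
step_arm([
  {"claw": 60,"delta_pos": [0,0,0],"turn": 0},
  {"claw": 45,"delta_pos": [0,0,0],"turn": 0},
  {"claw": 36,"delta_pos": [0,0,0],"turn": 0},
  {"claw": 30,"delta_pos": [0,0,0],"turn": 0},
  {"claw": 24,"delta_pos": [0,0,0],"turn": 0},
  {"claw": 15,"delta_pos": [0,0,0],"turn": 0},
  {"claw": 10,"delta_pos": [0,0,0],"turn": 0},
  {"claw": 10,"delta_pos": [0,0,0],"turn": 0},
])

```text
clock: 24.35
eef_pos: [486.4, 262.5, 29.9]
tcp_rot: [3.141, -0.001, 1.12]
contact_force: [-0.4, -0.2, 5.8]
opening: 0.296
grasp_force: 29.1
```

Emit:
step_arm([
  {"claw": 10,"delta_pos": [0,0,0],"turn": 0},
  {"claw": 10,"delta_pos": [0,0,0],"turn": 0},
])

```text
clock: 24.52
eef_pos: [486.4, 262.5, 29.9]
tcp_rot: [3.141, -0.001, 1.12]
contact_force: [-0.7, -1.5, 5.8]
opening: 0.294
grasp_force: 29.1
```

Knob gripped (25 mm). I'll lift and carry it to 50 mm short of the stack.

Emit:
step_arm([
  {"claw": 10,"delta_pos": [0,0,-10],"turn": 0},
  {"claw": 10,"delta_pos": [0,0,-25],"turn": 0},
  {"claw": 10,"delta_pos": [0,0,-30],"turn": 0},
  {"claw": 10,"delta_pos": [0,0,-30],"turn": 0},
  {"claw": 10,"delta_pos": [0,0,-20],"turn": 0},
  {"claw": 10,"delta_pos": [-13.7,12.1,0],"turn": 0},
  {"claw": 10,"delta_pos": [-27.5,24.3,0],"turn": 0},
  {"claw": 10,"delta_pos": [-27.5,24.3,0],"turn": 0},
])

```text
clock: 25.18
eef_pos: [510.8, 173.9, 145.4]
tcp_rot: [3.14, -0.001, 1.123]
contact_force: [0.8, -0.8, -1.9]
opening: 0.295
grasp_force: 29.8
```

Emit:
step_arm([
  {"claw": 10,"delta_pos": [-27.5,24.3,0],"turn": 0},
  {"claw": 10,"delta_pos": [-27.5,24.3,0],"turn": 0},
  {"claw": 10,"delta_pos": [-27.5,24.3,0],"turn": 0},
  {"claw": 10,"delta_pos": [-27.5,24.3,0],"turn": 0},
  {"claw": 10,"delta_pos": [-27.5,24.3,0],"turn": 0},
  {"claw": 10,"delta_pos": [-27.5,24.3,0],"turn": 0},
  {"claw": 10,"delta_pos": [-27.5,24.3,0],"turn": 0},
  {"claw": 10,"delta_pos": [-27.5,24.3,0],"turn": 0},
])

```text
clock: 25.85
eef_pos: [589.7, -110.6, 144.8]
tcp_rot: [3.141, -0.0, 1.12]
contact_force: [2.0, 0.8, -1.9]
opening: 0.288
grasp_force: 29.8
```

Emit:
step_arm([
  {"claw": 10,"delta_pos": [-27.5,24.3,0],"turn": 0},
  {"claw": 10,"delta_pos": [-13.7,12.1,0],"turn": 0},
  {"claw": 10,"delta_pos": [0,0,0],"turn": 0},
  {"claw": 10,"delta_pos": [0,0,0],"turn": 0},
  {"claw": 10,"delta_pos": [0,0,0],"turn": 0},
  {"claw": 10,"delta_pos": [0,0,0],"turn": 0},
])

```text
clock: 26.35
eef_pos: [604.0, -160.6, 144.1]
tcp_rot: [-3.141, -0.0, 1.121]
contact_force: [0.2, 0.9, -2.2]
opening: 0.293
grasp_force: 29.8
```

Run:
```python
from h import *
s=sense();T=s['eef_pos'];print(s['clock'],T,s['tcp_rot'],s['opening'])
w=grab('wrist','w12.png'); t=toolf(w,s); zb=T[2]-29.9
im=cv2.GaussianBlur(w['img'],(3,3),0).astype(float)
m=((im[...,2]/im[...,0]>.95)&(im[...,2]/im[...,0]<1.1)&(im.sum(2)>110)).astype(np.uint8)
p=proj(w,(*T[:2],zb+17)); print('pred disc',p, 'core',proj(w,(627.35,-117.2,81)))
n,l,st,c=cv2.connectedComponentsWithStats(m)
for i in range(1,n):
    if st[i,4]>150: print(st[i],c[i].round(), 'rim fwd',t(st[i,0]+st[i,2]/2,st[i,1],zb+17))
print((im.sum(2)/3).astype(int)[180:330:3,int(p[0])])
r=int(p[1]); print(r,(im.sum(2)/3).astype(int)[r,220:430:3])
```

```text
26.35 [ 604.00319987 -160.57957476  144.14373047] [-3.14098005e+00 -9.42456167e-05  1.12068788e+00] 0.2933070724079087
pred disc [323.9461287  248.68812901] core [326.99156489 151.67287434]
[  271   101   107   199 13274] [325. 200.] rim fwd [81.9  0.4]
[413 351  46  49 583] [434. 380.] rim fwd [-76.6  75. ]
[128 377  20  23 336] [137. 389.] rim fwd [ -99.8 -129.8]
[501 378  20  22 309] [511. 390.] rim fwd [-100.6  130.1]
[ 91  67 103 123  58  67 103 120 121 120 120 119 120 119 121 120 115  66
  57  56  54  56  54  55  55  62 115 121 119 119 119 117  86  70  69  68
  68  69  67  67  90 167 171 158  99  94 103 103 102 102]
248 [175 176 175 174 175 175 174 174 174 173 172 172 173 172 172 171 170 136
 124 103  57  52  67  76  76  67  19  15  33  60  65  64  63  60  56  52
  50  46  42  36  34  31  19  17  58  75  75  63  30  27  48  64  72 102
 104 104 104 103 103 104 103 103 102 103 101 103 103 101 103 101]
```

Run:
```python
from h import *
w=load('w12'); s=sense();T=s['eef_pos']; t=toolf(w,s); zb=T[2]-29.9
g=cv2.cvtColor(w['img'],cv2.COLOR_RGB2GRAY).astype(int)
print(g[180:206,324]); print(g[226:236,324],g[252:262,324])
for v in(196,197,198): print(v,t(324,v,zb+17))
for v in(255,256,257): print(v,t(324,v,zb+49))
print('sides',t(271,240,zb+17),t(378,240,zb+17))
# core tube far edge & flange
print(g[100:180:2,327]); print(g[150,270:390:2])
```

```text
[ 93  82  68  64  73  75  99 129 142 127  94  62  52  60  64  66  68  81
 105 119 121 121 121 120 122 122]
[120 119 117 106  78  64  54  58  55  55] [ 54  53  56  58  72  98 118 121 119 122]
196 [32.3  0. ]
197 [31.7  0. ]
198 [31.1  0. ]
255 [13.8  0. ]
256 [13.3  0. ]
257 [12.7  0. ]
sides [  5.5 -30.8] [ 5.5 31.3]
[ 28  85 175 182 152 153 142  84  72  57  52 101 119 122 122  95  62  75
  83  82  87  85  85  88  87  88  87  86  89  84  58  39  33  40  54  63
 107 120 121 111]
[170 171 171 170 127  30  29  30  91 151 143  85  46  57  68  70  72  71
  74 116 123 122 115  69  21  39  72  82  94  82  73  52  35  56 101 122
 120 121  93  67  68  68  70  66  68  80  98  97 146 146  97   9  62 103
 105 106 106 104 106 114]
```

Run:
```python
from h import *
w=load('w12'); s=sense(); t=toolf(w,s)
print(t(327,121.5,81),t(307.5,150,81),t(345.5,150,81)); p=proj(w,(627.35,-117.2,81)); print('pred core',t(*p,81))
```

```text
[69.6  2.1] [ 50.3 -11.6] [50.2 15.1]
pred core [49.1  2.1]
```

Emit:
step_arm([
  {"claw": 10,"delta_pos": [16,0.6,0],"turn": 0},
  {"claw": 10,"delta_pos": [18,0.6,0],"turn": 0},
  {"claw": 10,"delta_pos": [11,0.5,0],"turn": 0},
  {"claw": 10,"delta_pos": [4.8,0,6],"turn": 0},
  {"claw": 10,"delta_pos": [0,0,10],"turn": 0},
  {"claw": 10,"delta_pos": [0,0,8],"turn": 0},
  {"claw": 10,"delta_pos": [0,0,5],"turn": 0},
  {"claw": 10,"delta_pos": [0,0,3],"turn": 0},
])

```text
clock: 27.07
eef_pos: [626.6, -118.0, 110.3]
tcp_rot: [-3.139, 0.001, 1.119]
contact_force: [-0.6, 0.1, -2.1]
opening: 0.293
grasp_force: 29.8
```

Emit:
step_arm([
  {"claw": 10,"delta_pos": [0,0,2],"turn": 0},
  {"claw": 10,"delta_pos": [0,0,2],"turn": 0},
  {"claw": 10,"delta_pos": [0,0,1],"turn": 0},
  {"claw": 10,"delta_pos": [0,0,0],"turn": 0},
  {"claw": 10,"delta_pos": [0,0,0],"turn": 0},
])

```text
clock: 27.48
eef_pos: [627.8, -117.8, 107.2]
tcp_rot: [3.141, -0.0, 1.12]
contact_force: [0.4, 0.3, -1.8]
opening: 0.294
grasp_force: 29.8
```

Emit:
step_arm([
  {"claw": 10,"delta_pos": [0,0,2],"turn": 0},
  {"claw": 10,"delta_pos": [0,0,1],"turn": 0},
  {"claw": 10,"delta_pos": [0,0,0.5],"turn": 0},
  {"claw": 10,"delta_pos": [0,0,0],"turn": 0},
  {"claw": 10,"delta_pos": [0,0,0],"turn": 0},
])

```text
clock: 27.9
eef_pos: [627.7, -117.6, 103.4]
tcp_rot: [-3.142, 0.0, 1.12]
contact_force: [-0.7, -0.4, -1.2]
opening: 0.292
grasp_force: 29.8
```

Emit:
step_arm([
  {"claw": 28,"delta_pos": [0,0,0.5],"turn": 0},
  {"claw": 31,"delta_pos": [0,0,0],"turn": 0},
  {"claw": 40,"delta_pos": [0,0,0],"turn": 0},
  {"claw": 60,"delta_pos": [0,0,0],"turn": 0},
  {"claw": 60,"delta_pos": [0,0,0],"turn": 0},
  {"claw": 60,"delta_pos": [0,0,-15],"turn": 0},
  {"claw": 60,"delta_pos": [0,0,-30],"turn": 0},
  {"claw": 60,"delta_pos": [0,0,-30],"turn": 0},
])

```text
clock: 28.57
eef_pos: [626.7, -117.5, 177.7]
tcp_rot: [-3.139, 0.001, 1.12]
contact_force: [1.5, -0.5, -0.4]
opening: 0.704
grasp_force: 0.0
```

Emit:
step_arm([
  {"claw": 60,"delta_pos": [-15,0,-10],"turn": 0},
  {"claw": 60,"delta_pos": [-25,0,0],"turn": 0},
  {"claw": 60,"delta_pos": [0,0,0],"turn": 0},
  {"claw": 60,"delta_pos": [0,0,0],"turn": 0},
  {"claw": 60,"delta_pos": [0,0,0],"turn": 0},
  {"claw": 60,"delta_pos": [0,0,0],"turn": 0},
])

```text
clock: 29.07
eef_pos: [610.2, -153.2, 187.4]
tcp_rot: [-3.141, -0.0, 1.12]
contact_force: [-1.0, -0.0, -1.0]
opening: 0.704
grasp_force: 0.0
```

Run:
```python
from h import *
s=sense();print(s['clock'],s['eef_pos'],s['opening'],s['contact_force'])
w=grab('wrist','w13.png'); d=grab('side','s13.png'); k=np.linspace(0,2*np.pi,40)
S=(627.35,-117.2)
mk=lambda X,Y,Z:[np.array([[X+r*np.cos(q),Y+r*np.sin(q),z+Z] for q in k for z in zz]) for r,zz in((32,(73,90)),(13,(90,122)))]
im=w['img'].astype(float); g=im.mean(2)
# edge-strength score of cap outline vs (x,y,dz), both cameras
def edges(f):
    b=cv2.GaussianBlur(cv2.cvtColor(f['img'],cv2.COLOR_RGB2GRAY),(3,3),0).astype(float); return np.hypot(cv2.Sobel(b,6,1,0),cv2.Sobel(b,6,0,1))
E=[(w,edges(w)),(d,edges(d))]
def circ(r,z,X,Y): return [(X+r*np.cos(q),Y+r*np.sin(q),z) for q in k]
def score(X,Y,Z,cams):
    return sum(np.mean([cv2.getRectSubPix(e.astype(np.float32),(1,1),tuple(map(float,proj(f,P))))[0,0] for r,z in((32,90),(13,122)) for P in circ(r,z+Z,X,Y)]) for f,e in cams)
for n,c in(('wrist',E[:1]),('side',E[1:]),('both',E)):
    best=max(((score(S[0]+a,S[1]+b,z,c),a,b,z) for a in range(-6,7,2) for b in range(-6,7,2) for z in(-4,0,4,8,12)))
    print(n,best,score(*S,0,c),[round(max(score(S[0]+a,S[1]+b,z,c) for a in(-2,0,2) for b in(-2,0,2)),1) for z in(-4,0,4,8,12)])
```

```text
29.0667 [ 610.17066117 -153.20832925  187.39999243] 0.7043014697492422 [-0.95371639 -0.02978234 -1.03397421]
wrist (np.float32(93.62534), 0, 2, 0) 86.97633 [np.float32(88.0), np.float32(93.6), np.float32(93.4), np.float32(85.9), np.float32(75.4)]
side (np.float32(72.04653), 4, -2, 0) 64.2547 [np.float32(61.2), np.float32(69.1), np.float32(70.5), np.float32(58.9), np.float32(47.4)]
both (np.float32(162.24539), 0, 2, 4) 151.23103 [np.float32(144.4), np.float32(157.8), np.float32(162.2), np.float32(143.9), np.float32(122.1)]
```

With both cameras, the cap's outline fits its seated height to about 2 mm and sits on the axis. The gripper is clear, so I'm handing in.

```bash
python3 -c "
from rig import *
print(sign_off())"
```

```text
the job is handed in; nothing more can be done
None
```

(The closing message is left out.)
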